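Set the long fader of the specimen light box

TASK

The light box on the specimen bench has two fader strips, a long one and a short one. Slide the grip of the long fader along its track until it stands level with the small index pointer fixed beside that track, then let go. Leave the short fader at its setting and do not disturb the tube rack standing on the light panel.

Things in the scene. Friction and masses are not known exactly. Their poses are not given: they have to be found in the camera images.
- long_grip (a point): Grip of the LONG fader: black block 30 (x) x 18 (y) x 40 mm high, sliding on an aluminium strip 210 x 70 mm on a white light box. Point: mid-block in plan, 12 mm below its top, 28 mm above the strip's top face. Its y axis runs along the track, z up. It starts nearer the -y end of its 160 mm travel and must go towards +y; it needs 2 to 4 N, moves only along y and stays where left.
- long_mark (a point): Index pointer of the long fader: dark wedge 12 x 8 mm, 6 mm high, fixed on the long strip about 23 mm to the +x side of the track's middle line. Point: on the pointer's middle line, 3 mm above the strip. Axes parallel to long_grip's. The grip is level with it when both have the same coordinate along the track (y).
- short_grip (a point): Grip of the SHORT fader, to be left alone: a block just like the long fader's, on a strip 130 x 70 mm with its own pointer. Point: 12 mm below the block's top; y along its track. The two strips are parallel, tracks 100 mm apart in x; the long one may be the nearer or the farther from the robot.
- rack_center (a point): Centre, half-way up, of a grey tube rack with white-capped tubes, to be left alone: 72 x 116 mm, 75 mm high, standing loose on the light panel, its middle at least 150 mm beyond the farther track.

How it is judged:
At the end, for the whole second after the job is handed in: The middle of the long fader's grip is within 10 mm, along its track, of the middle of its index pointer and stays there, released (y of long_grip in the frame of long_mark between -0.01 and 0.01 m); the robot touches nothing.
It fails at once if the short fader's grip is moved more than 8 mm (distance of short_grip from where it was at the start of the episode above 0.008 m).
It fails at once if the tube rack on the light panel is moved more than 15 mm or tipped (distance of rack_center from where it was at the start of the episode above 0.015 m or angle between rack_center's own z axis and vertical above 0.3 rad).
It also fails if it takes over 32 s, if anything falls off the work surface, if the arm or the gripper's body presses on something with over 40 N, if the wrist force passes 120 N, or if a joint passes its speed limit or range.

ROBOT

A 7-joint arm with a two-finger parallel gripper is mounted at the origin on the work surface. World frame = base frame: x ahead of the robot, y to its left, z up, the work surface at z = 0. Lengths are in m, angles in rad, forces in N, time in s.
With the tool pointing down it reaches from about 0.4 to 0.85 m from the base axis. Payload 10.4 kg.
Tool frame: the origin (TCP) lies at the very end of the fingers, on their centre line; the grasp point (between the pads) lies 19 mm behind it; x points along the fingers, z is the direction in which the jaws open and shut, and the axes are right-handed (so a half turn about x gives the same grasp; the last joint's range is limited). The gripper opens to 85 mm and grips with 20 to 120 N. Pads are 22 mm wide; open, the fingers measure 114 mm over their backs; the gripper's body (76 mm by 85 mm) begins 54 mm behind the grasp point. The pads swing forward as they close: fully open they stand 13 mm farther back than shut.
Start: joints at [-1.359, 0.332, -0.065, 1.46, 0.022, 1.35, -0.088], TCP at [0.145, 0.608, 0.231] pointing down, gripper open.
Joint ranges: [-2.6, 2.6], [-0.5, 2.12], [-1.47, 1.34], [0.16, 2.42], [-1.27, 4.41], [0.06, 2.06], [-2.6, 2.6]. Speed limits (rad/s): [2.22, 2.22, 2.79, 2.79, 3.14, 3.14, 3.14].

INTERFACE

Orientations are given as a unit quaternion [x, y, z, w].
In Python, from workcell import telemetry, viewer, manip, spot_in, mark_of gives the robot as it stands. The module is installed in compiled form; this text tells all that it offers.
- The arm moves only by the shell command python3 -m crank 'ROWS' [FORCE]. ROWS is JSON, a list of rows, each a list of 3 entries, a list of its own where there are three numbers: the closure, from 0 (fully open) to 1 (shut), then the shift along the world's x, y, z in cm, then the turn, a rotation vector about the world's x, y, z in rad. A call has 1 to 12 rows; each row shifts and turns the commanded pose from where the row before left it; what a row does not reach is not made up. A row lasts 1/12 s, in which the tool goes at most 41.7 mm and 7.16 degrees, less where a joint would pass 70% of its speed; a pose out of reach is approached as far as the arm can. A call with a gripper value outside its range is refused whole. The fingers move at their own pace and stop on an object; FORCE is the grip in N (left out, the last holds). Time passes only in rows, so rows that do not move let the fingers close. It gives the time, the measured TCP pose, the force and the opening at its end, in the units of the state.
- telemetry.get_obs(): the state, without advancing time (a new reading comes with each control period).
- viewer.camera(name): name is "side" or "top" or "wrist"; returns a dict with "frame" (420x560x3 uint8, red, green, blue), "intrinsics" (3x3 intrinsics, pixels), "cam_to_world" (4x4, takes a point from camera to world coordinates). Camera axes: x right, y up, looking along -z (the intrinsics and any distortion apply to the point x, -y, -z); pixel columns grow to the right and rows downward; lengths in m; the calibration is good to about 2 mm. A picture is of the moment at which its call begins. There is no depth.
- manip.hand_in(): hands the job in, once; it reports no verdict.
Trained networks look in a picture, given as the dict that the camera call returned (one of the last four; its "shot" number tells which), for a name from the list of things; names that differ only in an ending like _2 or _b are one class to them, and where a whole thing is asked for, a point or a joint stands for the part that bears it (a point fixed in the world has none). Each returns a list of dicts, best first, with "conf" (0 to 1); they miss things now and then, are a little off and sometimes report something else, mostly with a low value. They report only what shows in the picture. A call takes as long as a camera call.
- spot_in(thing, picture): "location" ([x, y, z] in m, in the coordinates of the camera as it stood for that picture, good to about 4 mm: the middle of the surface that is visible of it).
- mark_of(thing, picture): "location" ([x, y, z] in m, in the coordinates of the camera as it stood for that picture, good to about 4 mm: a listed point, or the origin of a listed thing).
The state is a dict: "clock": time; "joint_pos": joint angles; "joint_velocities": joint speeds; "tau": joint torques, N m; "position": TCP position; "ee_rot": TCP orientation; "ft_force": force on the tool from outside, world axes, zero at the start; "torque": the same for the moment, N m; "grip_width": opening from 0.0 (shut) to 1.0 (fully open).
Only numpy, scipy, OpenCV 4.12 (cv2) and the standard library are available. Lean on these libraries where they do the work, as an engineer would, in place of code of your own. Each camera call takes 0.05 s, during which the arm holds its last target. There are 200 camera calls.

## Working session

There is one attempt and no reset: what is moved stays moved. The work goes in short steps, Python scripts to look and compute and a shell command to move; the robot and the scene stay as the last step left them, time stands still between calls to the robot, and variables do not carry over. Pictures are saved under pics/ and viewed, about 8 in all and at most 12, crops included, and the job is handed in when it is done.

```bash
mkdir -p pics
cat > h.py <<'E'
import numpy as np, cv2
from workcell import telemetry, viewer, manip, spot_in, mark_of
def look(cam, names=('long_grip','long_mark','short_grip','rack_center'), save=None):
    p=viewer.camera(cam); T=np.array(p['cam_to_world'])
    if save: cv2.imwrite('pics/'+save, p['frame'][:,:,::-1])
    for n in names:
        for d in mark_of(n,p)[:3]:
            print(cam,n,round(d['conf'],2),np.round((T@np.r_[d['location'],1])[:3],4))
    return p
E
python3 - <<'E'
from h import *
o=telemetry.get_obs(); print(o['clock'],o['position'],o['ee_rot'],o['grip_width'])
a=look('top',save='top.png'); b=look('side',save='side.png')
cv2.imwrite('pics/both.png',cv2.resize(np.vstack([a['frame'],b['frame']])[:,:,::-1],(400,600)))
look('wrist')
E
```

```text
0.0 [0.14533437 0.60748748 0.23050619] [-0.43833222  0.55550001  0.43766354  0.55473889] 1.0038186416439552
top long_grip 0.59 [ 0.5944 -0.1544  0.0888]
top long_grip 0.16 [ 0.7904 -0.0727  0.0823]
top long_mark 0.44 [ 0.6313 -0.0491  0.063 ]
top short_grip 0.53 [ 0.4934 -0.1075  0.0854]
top rack_center 0.62 [ 0.7894 -0.0762  0.081 ]
side long_grip 0.58 [ 0.5912 -0.1555  0.0846]
side long_mark 0.39 [ 0.6308 -0.0534  0.0586]
side short_grip 0.82 [ 0.4993 -0.1066  0.0839]
side rack_center 0.9 [ 0.7857 -0.0677  0.0866]
```

View pics/top.png

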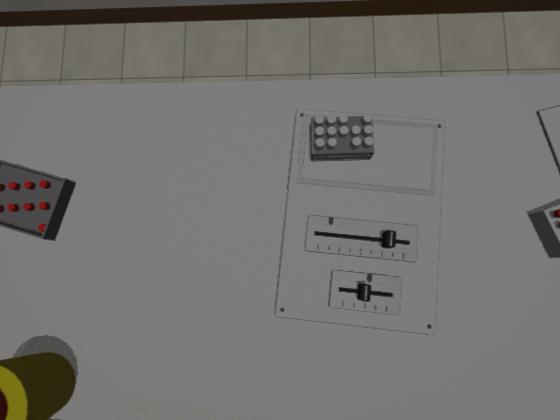

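View pics/side.png

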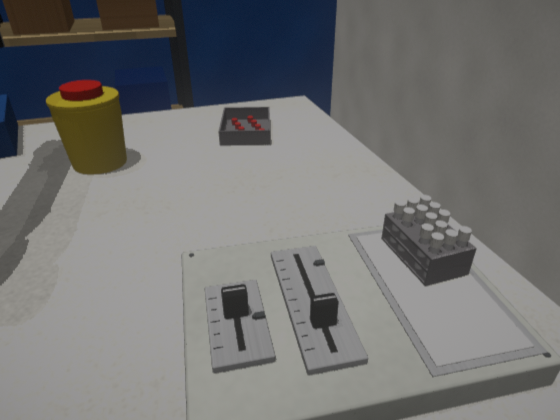

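The top view shows the long strip as the farther one, with its grip at (389,239) and its pointer at (331,220). The short grip is at (363,292) and the rack at (342,138). A yellow jar at lower left, (30,380), is close to my route, so I'll work out where it is, the track direction and a refined y offset.

```bash
cat >> h.py <<'E'
def onz(p,uv,z):
    K=np.array(p['intrinsics']);T=np.array(p['cam_to_world'])
    r=np.linalg.inv(K)@np.r_[uv,1]; d=T[:3,:3]@(r*[1,-1,-1]); o=T[:3,3]
    return np.round(o+d*(z-o[2])/d[2],4)
E
python3 - <<'E'
from h import *
a=look('top',()); b=look('side',())
print(a.keys(), np.round(np.array(a['cam_to_world'])[:3,3],3),np.round(np.array(b['cam_to_world'])[:3,3],3))
print('jar base side',[onz(b,u,0) for u in [(97,168),(68,160),(123,158)]])
print('jar base top',[onz(a,u,0) for u in [(75,365),(45,338)]])
for z in(.15,.2,.25,.3): print(z,'cap side',onz(b,(82,90),z),'cap top',onz(a,(0,395),z))
print('track',onz(a,(315,234),.057),onz(a,(409,242),.057),'strip',[onz(a,u,.057) for u in [(308,216),(418,226),(416,261),(305,250)]])
print('mark',onz(a,(331,220),.063),'side',onz(b,(318,262),.063))
im=lambda p,x0,y0,w,h:cv2.resize(p['frame'][y0:y0+h,x0:x0+w,::-1],(800,int(800*h/w)),interpolation=cv2.INTER_CUBIC)
cv2.imwrite('pics/c.png',im(a,290,195,140,105));
E
```

```text
dict_keys(['frame', 'intrinsics', 'cam_to_world', 'shot']) [0.533 0.019 0.794] [ 0.437 -0.476  0.445]
jar base side [array([0.3062, 0.4968, 0.    ]), array([0.2389, 0.5642, 0.    ]), array([0.3639, 0.5335, 0.    ])]
jar base top [array([0.3474, 0.4615, 0.    ]), array([0.3992, 0.5288, 0.    ])]
0.15 cap side [0.3037 0.6069 0.15  ] cap top [0.3341 0.4996 0.15  ]
0.2 cap side [0.3264 0.4233 0.2   ] cap top [0.3495 0.4623 0.2   ]
0.25 cap side [0.349  0.2396 0.25  ] cap top [0.365 0.425 0.25 ]
0.3 cap side [0.3716 0.056  0.3   ] cap top [0.3804 0.3877 0.3   ]
track [ 0.6059 -0.0212  0.057 ] [ 0.5904 -0.1976  0.057 ] strip [array([ 0.6408, -0.0082,  0.057 ]), array([ 0.6207, -0.2159,  0.057 ]), array([ 0.5548, -0.2088,  0.057 ]), array([ 0.5754, -0.0018,  0.057 ])]
mark [ 0.632  -0.0515  0.063 ] side [ 0.6288 -0.0516  0.063 ]
```

View pics/c.png

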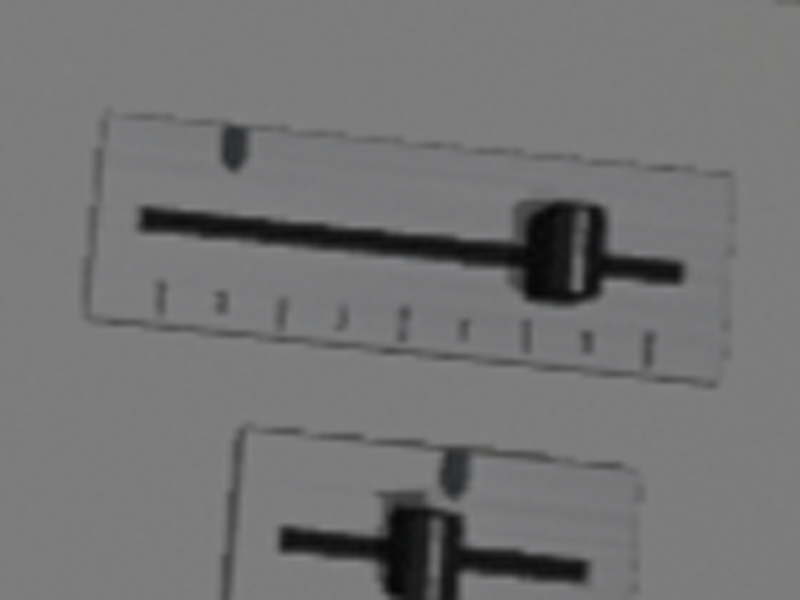

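```bash
python3 -m crank '[[0,[0,0,3],[0,0,0]],[0,[0,0,3],[0,0,0]],[0,[0,0,3],[0,0,0]],[0,[1.8,-3.05,0],[0,0,0]],[0,[1.8,-3.05,0],[0,0,0]],[0,[1.8,-3.05,0],[0,0,0]],[0,[1.8,-3.05,0],[0,0,0]],[0,[1.8,-3.05,0],[0,0,0]],[0,[1.8,-3.05,0],[0,0,0]],[0,[1.8,-3.05,0],[0,0,0]],[0,[1.8,-3.05,0],[0,0,0]],[0,[1.8,-3.05,0],[0,0,0]]]' 20
```

```text
clock: 1.85
position: [0.308, 0.3317, 0.3215]
ee_rot: [-0.438, 0.555, 0.438, 0.555]
ft_force: [1.4, 0.1, 0.4]
grip_width: 0.999
```

```bash
python3 -m crank '[[0,[1.8,-3.05,0],[0,0,0.0115]],[0,[1.8,-3.05,0],[0,0,0.0115]],[0,[1.8,-3.05,0],[0,0,0.0115]],[0,[1.8,-3.05,0],[0,0,0.0115]],[0,[1.8,-3.05,0],[0,0,0.0115]],[0,[1.8,-3.05,0],[0,0,0.0115]],[0,[1.8,-3.05,0],[0,0,0.0115]],[0,[1.8,-3.05,0],[0,0,0.0115]],[0,[1.8,-3.05,0],[0,0,0.0115]],[0,[1.8,-3.05,0],[0,0,0.0115]],[0,[1.8,-3.05,0],[0,0,0.0115]],[0,[1.8,-3.05,0],[0,0,0.0115]]]' && python3 -m crank '[[0,[1.8,-3,-2.5],[0,0,0]],[0,[1.8,-3,-2.5],[0,0,0]],[0,[1.8,-3,-2.5],[0,0,0]],[0,[1.5,-3,-2.5],[0,0,0]],[0,[0,0,-2],[0,0,0]],[0,[0,0,0],[0,0,0]]]'
python3 - <<'E'
from h import *
p=look('wrist',save='w1.png'); look('top',('long_grip','long_mark')); look('side',('long_grip','long_mark'))
o=telemetry.get_obs(); print(o['clock'],o['position'])
E
```

```text
clock: 2.85
position: [0.524, -0.0343, 0.3218]
ee_rot: [-0.476, 0.523, 0.475, 0.524]
ft_force: [1.2, 0.3, 0.2]
grip_width: 1.002
clock: 3.35
position: [0.5886, -0.1513, 0.1993]
ee_rot: [-0.473, 0.526, 0.476, 0.522]
ft_force: [-0.5, 0.6, -0.1]
grip_width: 0.999
wrist long_mark 0.66 [ 0.6274 -0.0509  0.0571]
wrist short_grip 0.54 [ 0.6302 -0.048   0.0566]
top long_grip 0.41 [ 0.5953 -0.1576  0.0859]
top long_mark 0.62 [ 0.6293 -0.049   0.061 ]
side long_grip 0.58 [ 0.587  -0.1543  0.0881]
side long_mark 0.45 [ 0.6293 -0.0545  0.0594]
side long_mark 0.4 [ 0.5895 -0.1535  0.0868]
3.9 [ 0.59084047 -0.14935391  0.20434164]
```

View pics/w1.png

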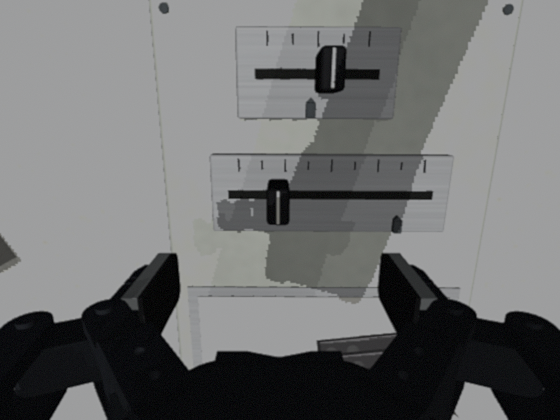

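The wrist view shows the jaws parallel to the track. The grip top is at (278,202), the pointer at (397,226), and the grip foot row is about 195. I'll turn these pixels into positions.

Run:
```python
from h import *
p=viewer.camera('wrist')
print('top',[onz(p,u,.099) for u in [(278,182),(278,203),(278,224)]],'mark',onz(p,(397,219),.063))
t=[onz(p,u,.058) for u in [(212,155),(452,155),(229,194),(433,195)]];print(t)
for i in(0,2):
    d=t[i+1]-t[i]; print(d/np.linalg.norm(d))
o=telemetry.get_obs(); print(o['clock'],o['position'],o['ee_rot'])
```

```text
top [array([ 0.5791, -0.1486,  0.099 ]), array([ 0.5956, -0.1502,  0.099 ]), array([ 0.6127, -0.1518,  0.099 ])] mark [ 0.6311 -0.0466  0.063 ]
[array([ 0.5592, -0.2041,  0.058 ]), array([0.5788, 0.0024, 0.058 ]), array([ 0.5951, -0.1942,  0.058 ]), array([ 0.6133, -0.0129,  0.058 ])]
[0.09449058 0.99552576 0.        ]
[0.09988408 0.99499908 0.        ]
3.95 [ 0.59077262 -0.14947308  0.2041612 ] [-0.47539477  0.52328266  0.47526294  0.52373677]
```

```bash
python3 -m crank '[[0.2,[0.3,-0.3,-2.5],[0,0,0]],[0.2,[0,0,-2.5],[0,0,0]],[0.3,[0,0,-2.5],[0,0,0]],[0.3,[0,0,-2.5],[0,0,0]],[0.3,[0,0,-2],[0,0,0]],[0.3,[0,0,-1],[0,0,0]],[0.3,[0,0,-0.5],[0,0,0]],[0.3,[0,0,0],[0,0,0]],[0.3,[0,0,0],[0,0,0]]]' 20
python3 -m crank '[[0.5,[0,0,0],[0,0,0]],[0.7,[0,0,0],[0,0,0]],[1,[0,0,0],[0,0,0]],[1,[0,0,0],[0,0,0]],[1,[0,0,0],[0,0,0]],[1,[0,0,0],[0,0,0]],[1,[0,0,0],[0,0,0]],[1,[0,0,0],[0,0,0]]]' 20
```

```text
clock: 4.7
position: [0.5942, -0.153, 0.0698]
ee_rot: [-0.476, 0.523, 0.475, 0.524]
ft_force: [-0.3, -0.2, 0.4]
grip_width: 0.701
clock: 5.37
position: [0.594, -0.1528, 0.0695]
ee_rot: [-0.475, 0.523, 0.475, 0.524]
ft_force: [-1.4, 0.6, 6.0]
grip_width: 0.205
```

```bash
python3 -m crank '[[1,[0.1,1,0],[0,0,0]],[1,[0.1,1,0],[0,0,0]],[1,[0.1,1,0],[0,0,0]],[1,[0.1,1,0],[0,0,0]],[1,[0.1,1,0],[0,0,0]],[1,[0.1,1,0],[0,0,0]],[1,[0.1,1,0],[0,0,0]],[1,[0.1,1,0],[0,0,0]],[1,[0.1,1,0],[0,0,0]],[1,[0.1,1,0],[0,0,0]],[1,[0,0.4,0],[0,0,0]],[1,[0,0,0],[0,0,0]]]'
python3 - <<'E'
from h import *
p=look('wrist',('long_grip','long_mark'),save='w2.png')
a=look('top',('long_grip','long_mark')); b=look('side',('long_grip','long_mark'))
R=lambda f,x0,y0,w,h,W,H:cv2.resize(f[y0:y0+h,x0:x0+w,::-1],(W,H),interpolation=cv2.INTER_CUBIC)
cv2.imwrite('pics/m.png',np.vstack([np.hstack([R(a['frame'],290,195,140,105,400,300),R(b['frame'],230,200,200,150,400,300)]),R(p['frame'],80,120,400,150,800,300)]))
o=telemetry.get_obs(); print(o['clock'],o['position'],o['ft_force'],o['grip_width'])
E
```

```text
clock: 6.37
position: [0.6052, -0.0463, 0.0695]
ee_rot: [-0.476, 0.522, 0.475, 0.524]
ft_force: [4.1, 1.2, 3.7]
grip_width: 0.204
wrist long_grip 0.91 [ 0.6052 -0.0409  0.0834]
side long_grip 0.71 [ 0.6025 -0.0475  0.0869]
side long_mark 0.38 [ 0.6313 -0.0509  0.0616]
6.8167 [ 0.60497154 -0.0476824   0.06950746] [4.95421337 1.12988682 4.28437667] 0.20930973659234806
```

View pics/m.png

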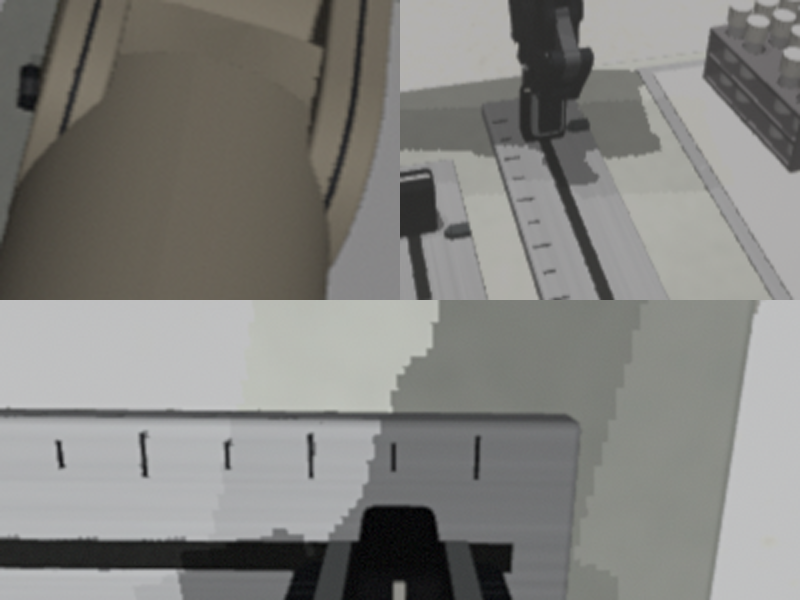

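The side crop shows the grip about level with the pointer, and the measured pose agrees. Next I'll release, rise and back off, then check from above.

```bash
python3 -m crank '[[0.7,[0,0,0],[0,0,0]],[0.5,[0,0,0],[0,0,0]],[0.3,[0,0,0],[0,0,0]],[0.3,[0,0,0],[0,0,0]],[0.3,[0,0,0],[0,0,0]],[0.3,[0,0,2],[0,0,0]],[0.3,[0,0,3],[0,0,0]],[0.3,[0,0,3],[0,0,0]],[0.3,[0,0,3],[0,0,0]],[0.3,[0,0,3],[0,0,0]],[0.3,[0,0,3],[0,0,0]],[0.3,[0,0,0],[0,0,0]]]'
python3 - <<'E'
from h import *
N=('long_grip','long_mark','short_grip')
p=look('wrist',N,save='w3.png')
b=look('side',N); p=look('wrist',N)
R=lambda f,x0,y0,w,h,W,H:cv2.resize(f[y0:y0+h,x0:x0+w,::-1],(W,H),interpolation=cv2.INTER_CUBIC)
cv2.imwrite('pics/m2.png',np.vstack([R(p['frame'],80,20,400,230,600,345),R(b['frame'],180,180,340,145,600,255)]))
E
```

```text
clock: 7.82
position: [0.6057, -0.0494, 0.2447]
ee_rot: [-0.477, 0.522, 0.473, 0.526]
ft_force: [-0.1, 0.2, 0.8]
grip_width: 0.699
wrist long_grip 0.96 [ 0.6058 -0.0434  0.0849]
wrist long_mark 0.44 [ 0.6286 -0.049   0.0591]
wrist short_grip 0.9 [ 0.4991 -0.1021  0.0873]
side long_grip 0.73 [ 0.6023 -0.0494  0.0885]
side long_mark 0.58 [ 0.633  -0.0493  0.0585]
side short_grip 0.88 [ 0.4975 -0.1061  0.0853]
wrist long_grip 0.63 [ 0.6067 -0.0456  0.0865]
```

View pics/m2.png

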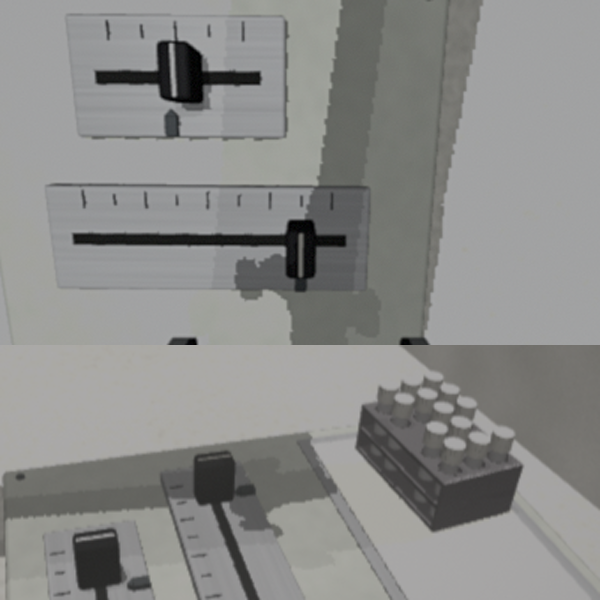

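The wrist crop has the grip's white line and the pointer both at column 300, on the camera's centre column, so there is no parallax and they are level. I'll hand in.

```bash
python3 -c "
from h import *
print(manip.hand_in())"
```

```text
the job is handed in; nothing more can be done
None
```

I gripped the long fader with 20 N, slid it about 105 mm along its track until it was level with its pointer, let go and raised the arm clear. I handed the job in at about 8 s on the robot's clock; no verdict was reported.

- **Alignment:** the last wrist picture shows the grip's line and the pointer in the same image column, at the image centre, so within about 2 mm. The networks' positions agree, with at most 3–8 mm difference along the track. The wrist estimate of the grip shifted by a few mm between shots.
- **Short fader:** its measured position matches the start within the networks' error, about 4 mm.
- **Tube rack:** it stands upright in the last side picture, and the tool stayed about 10 cm clear. I did not measure its position again at the end.
- **Contact:** after release the arm touched nothing, with the wrist force below 1 N.

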